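# Unlock the drinks dispenser's filler cap and hold it off

### The job

Open the drinks dispenser for refilling: draw its red lock slide fully back from the filler cap, then unscrew the cap by its yellow bar and lift it off. These caps are made with right-hand and with left-hand threads and nobody knows which this one is, so find out by trying it both ways as needed. Finish still holding the cap in the gripper, upright, over the filler and at least 6 cm above the dispenser's top, and leave the cup, jam jar and sugar bowl where they stand.

Things in the scene. Friction and masses are not known exactly. Their poses are not given: they have to be found in the camera images.
- filler (a point): Centre of the filler opening, in the plane of the dispenser's top deck (200 mm above the counter), on the cap's turning axis, 65 mm to +y of the middle of the deck. Axes: x towards the side with the spout, y from the lock slide to the cap, z up.
- cap_grip (a point): Grip point of the filler cap: middle of its yellow upright bar, on the cap's axis, 32 mm above the deck when seated. Bar 16 mm thick (along this x), 52 mm long (this y), top 16 mm above this point. The black skirt below, 84 mm across, rests on the deck, its top 22 mm below this point; plug and lugs reach 25 mm below the deck. At the start the bar lies along the filler's y within 3 degrees.
- latch_grip (a point): Grip point on the red lock slide's upright fin, 40 mm above the deck, 62 mm to the filler's -y side of the cap's axis when locked. Fin 12 mm thick (along the filler's x), 26 mm long (y), top 11 mm above this point; the wider body (38 mm) begins 22 mm below it. Its fork straddles the end of the cap's bar, over the skirt, so the cap can neither turn nor lift until it is drawn back.
- latch (a joint): Travel of the lock slide along the dispenser's deck towards the filler's -y, away from the cap, in m: 0 locked, 0.050 fully back (end of the track). It needs about 2 N and stays where it is left.
- mug_mid (a point): Bystander: terracotta cup, 72 mm across, 78 mm high, by the dispenser's spout; point half-way up its axis.
- jam_jar_mid (a point): Bystander: jam jar with a red lid, 56 mm across, 75 mm high, on the counter beyond the cap's end of the dispenser; point half-way up its axis.
- sugar_bowl_mid (a point): Bystander: blue bowl, 90 mm across, 50 mm high, on the counter beyond the lock slide's end of the dispenser; point half-way up its axis.
- cap: The loose cap (about 0.12 kg), same axes; origin on its axis at the skirt's underside. Turned the loosening way (differs from start to start, cannot be seen) it moves easily, without rising, about 70 degrees to a stop; from 50 to 70 degrees its lugs are free and it lifts straight out. The other way it stops within 12 degrees. Until freed it lifts under 3 mm.
- dispenser: The drinks dispenser, a steel and black box that cannot move, 190 x 250 x 200 mm high (x, y, z), with its lock slide; origin on the counter under the middle of the box, same axes as the filler point.

How it is judged:
By the outcome, as a careful person would: the job done as asked, in the order asked, and still so for the second after the job is handed in, while the arm keeps its last pose, push and grip.
It also fails if it takes over 51 s, if anything falls off the work surface, if the arm or the gripper's body presses on something with over 40 N, if the wrist force passes 120 N, or if a joint passes its speed limit or range.

### The arm

A 6-joint arm with a two-finger parallel gripper is mounted at the origin on the work surface. World frame = base frame: x ahead of the robot, y to its left, z up, the work surface at z = 0. Lengths are in m, angles in rad, forces in N, time in s.
With the tool pointing down it reaches from about 0.3 to 0.825 m from the base axis. Payload 5.4 kg.
Tool frame: the origin (TCP) lies midway between the tips of the shut fingers; the grasp point (between the pads) lies 19 mm behind it; x points along the fingers, y is the direction in which the jaws open and shut, and the axes are right-handed (so a half turn about x gives the same grasp; the last joint's range is limited). The gripper opens to 92 mm and grips with 3 to 60 N. Pads are 20 mm wide; open, the fingers measure 128 mm over their backs; the gripper's body (75 mm by 189 mm) begins 69 mm behind the grasp point.
Start: joints at [-1.445, 0.158, 1.597, -0, 1.386, -0.21], TCP at [0.189, -0.543, 0.177] pointing down, gripper open.
Joint ranges: [-2.91, 2.91], [-0.94, 2.29], [0.18, 2.7], [-1.29, 4.43], [0.17, 2.64], [-3, 3]. Speed limits (rad/s): [2.57, 2.57, 3.14, 3.14, 3.14, 3.14].

### API

Orientations are given as a unit quaternion [w, x, y, z].
In Python, from bench import robot gives the robot as it stands. Calls block until the motion is done:
- robot.move_pose(position, orientation): joint-space move of the TCP to a pose.
- robot.movel(position, ori=None, rate=0.15, guard=None): straight line of the TCP; ori=None keeps the orientation; rate is the mean speed in m/s. With guard (N) it stops when the force on the tool has changed by that much, and returns True; else False.
- robot.goto_joints(angles): joint-space move.
- robot.gripper_to(opening, f_grip=None): finger opening in m; f_grip is the grip in N (None keeps the last); returns when the fingers have stopped.
- robot.wait(seconds).
- robot.ik(position, orientation): joint angles nearest the present ones, or None.
- robot.read_camera(name): name is "scene" or "top" or "wrist"; returns a dict with "color" (384x512x3 uint8, red, green, blue), "range_z" (384x512 float32, m along the optical axis (not along the pixel's ray), 0 where there is no reading), "fx", "fy", "cx", "cy" (pixels), "k1" (the pictures are not rectified: a ray, as slopes to the right and down, at radius r is drawn at 1 + k1 r^2 times it, then the intrinsics apply), "pose" (4x4, takes a point from camera to world coordinates); the wrist camera has in their place "T_tool_cam" (4x4, takes a point from camera to tool coordinates, whose origin is the TCP and whose axes are the tool frame's). Camera axes: x right, y up, looking along -z (the intrinsics and any distortion apply to the point x, -y, -z); pixel columns grow to the right and rows downward; lengths in m; the calibration is good to about 2 mm. A picture is of the moment at which its call begins: read the wrist's pose just before it.
A pose or a line that the arm cannot do raises robot.MotionError and nothing moves.
- robot.close_job(): hands the job in, once; it reports no verdict.
Readings, each from a call of its own:
- robot.read_time(): time.
- robot.read_joints(): joint angles.
- robot.read_qd(): joint speeds.
- robot.read_effort(): joint torques, N m.
- robot.read_position(): TCP position.
- robot.read_tool_rot(): TCP orientation.
- robot.read_force(): force on the tool from outside, world axes, zero at the start.
- robot.read_moment(): the same for the moment, N m.
- robot.read_width(): finger opening in m.
Only numpy, scipy, OpenCV 4.12 (cv2) and the standard library are available. Lean on these libraries where they do the work, as an engineer would, in place of code of your own. Each camera call takes 0.05 s, during which the arm holds its last target. There are 200 camera calls.

## Working session

There is one attempt and no reset: what is moved stays moved. The work goes in short steps, each a Python script; the robot and the scene stay as the last script left them, time stands still between calls to the robot, and variables do not carry over. Pictures are saved under pics/ and viewed, about 8 in all and at most 12, crops included, and the job is handed in when it is done.

```bash
mkdir -p pics; ls; cat > h.py <<'E'
import numpy as np, cv2
from bench import robot
def cam(n):
    from scipy.spatial.transform import Rotation as R
    if n=="wrist":
        q=np.array(robot.read_tool_rot()); p=np.array(robot.read_position())
        c=robot.read_camera(n); T=np.eye(4)
        T[:3,:3]=R.from_quat(q,scalar_first=True).as_matrix(); T[:3,3]=p
        c["pose"]=T@np.array(c["T_tool_cam"])
    else: c=robot.read_camera(n)
    c["pose"]=np.array(c["pose"]); return c
def rays(c,uv):
    uv=np.asarray(uv,float).reshape(-1,2)
    d=(uv-[c["cx"],c["cy"]])/[c["fx"],c["fy"]]; s=d.copy()
    for _ in range(20): s=d/(1+c["k1"]*(s**2).sum(1,keepdims=True))
    v=np.c_[s[:,0],-s[:,1],-np.ones(len(s))]
    return v
def onplane(c,uv,z):
    v=rays(c,uv)@c["pose"][:3,:3].T; o=c["pose"][:3,3]
    return o+v*((z-o[2])/v[:,2])[:,None]
def cloud(c):
    h,w=c["range_z"].shape; u,v=np.meshgrid(np.arange(w),np.arange(h))
    r=rays(c,np.c_[u.ravel(),v.ravel()])*c["range_z"].reshape(-1,1)
    return (r@c["pose"][:3,:3].T+c["pose"][:3,3]).reshape(h,w,3)
def save(c,n): cv2.imwrite("pics/"+n+".png",c["color"][:,:,::-1])
E
python3 - <<'E'
from h import *
for n in ("scene","top"):
    c=cam(n); save(c,n+"0"); np.savez("pics/"+n+"0.npz",**c)
    print(n,c["pose"].round(3).tolist(),c["fx"],c["k1"])
a=cv2.imread("pics/scene0.png")
print(robot.read_time(),robot.read_tool_rot())
E
```

```text
pics
scene [[-0.071, -0.765, 0.64, 1.206], [0.997, -0.048, 0.054, 0.042], [-0.01, 0.642, 0.767, 0.823], [0.0, 0.0, 0.0, 1.0]] 402.34834553344893 -0.13282957808265292
top [[-0.024, 0.984, -0.179, 0.451], [-1.0, -0.022, 0.014, 0.015], [0.009, 0.18, 0.984, 1.239], [0.0, 0.0, 0.0, 1.0]] 455.721012221234 -0.12149878730260275
0.1 [ 0.1175809   0.69719192  0.11876586 -0.69713186]
```

View pics/scene0.png

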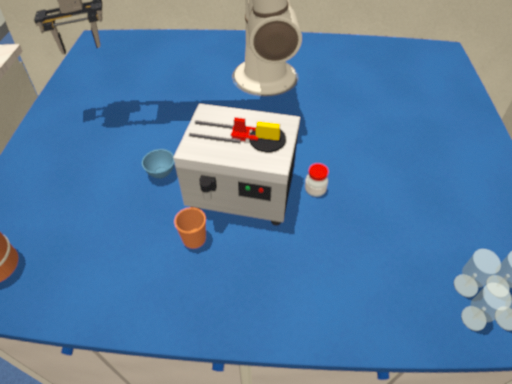

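View pics/top0.png

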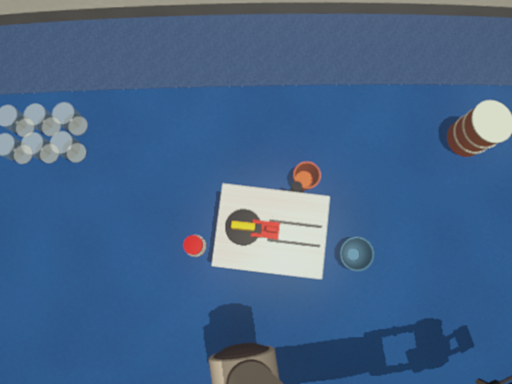

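The scene view shows the yellow bar at about (268,131), the red slide at (240,130) and the deck corners. In the top view the bar is at (243,226), the slide at (267,230), the jar at (195,245), the cup at (307,175) and the bowl at (357,254). Next I'll measure them.

```bash
python3 - <<'E'
from h import *
for n in ("top","scene"):
    c=dict(np.load(f"pics/{n}0.npz")); c={k:(v if v.ndim else float(v)) for k,v in c.items()}
    hsv=cv2.cvtColor(c["color"],cv2.COLOR_RGB2HSV); P=cloud(c); H,S,V=cv2.split(hsv)
    yel=(abs(H.astype(int)-27)<6)&(S>180)&(V>100)
    red=((H<5)|(H>175))&(S>200)&(V>100)
    for nm,m,z in (("yel",yel,.248),("red",red,.2)):
        k,l,st,ce=cv2.connectedComponentsWithStats(m.astype(np.uint8))
        for i in range(1,k):
            if st[i,4]<25: continue
            pts=P[l==i]; ok=c["range_z"][l==i]>0; pts=pts[ok]
            t=pts[pts[:,2]>np.percentile(pts[:,2],90)-.006]
            print(n,nm,st[i].tolist(),"plane",onplane(c,ce[i],z).round(3).tolist(),"top: z",np.percentile(pts[:,2],90).round(3),"mid",((t.max(0)+t.min(0))/2).round(3),"rng",np.ptp(t,axis=0).round(3))
    # deck
    m=(abs(P[...,2]-.2)<.006)&(c["range_z"]>0)&(abs(P[...,0]-.45)<.25)&(abs(P[...,1])<.3)
    m=cv2.morphologyEx(m.astype(np.uint8),cv2.MORPH_CLOSE,np.ones((25,25)))
    cs=max(cv2.findContours(m,0,1)[0],key=cv2.contourArea)
    W=onplane(c,cs.reshape(-1,2),.2)[:,:2]
    r=cv2.minAreaRect((W*1000).astype(np.float32)); print(n,"deck",r)
E
```

```text
top yel [231, 221, 24, 8, 118] plane [[0.542, 0.029, 0.248]] top: z 0.249 mid [0.543 0.027 0.248] rng [0.016 0.05  0.01 ]
top deck ((532.0286865234375, -37.96931457519531), (250.85638427734375, 191.38339233398438), 81.52143096923828)
scene yel [255, 122, 25, 19, 374] plane [[0.565, 0.029, 0.248]] top: z 0.248 mid [0.545 0.028 0.246] rng [0.019 0.046 0.007]
scene red [232, 118, 26, 22, 301] plane [[0.514, -0.032, 0.2]] top: z 0.248 mid [ 0.536 -0.035  0.248] rng [0.012 0.018 0.01 ]
scene red [310, 164, 17, 16, 219] plane [[0.632, 0.138, 0.2]] top: z 0.076 mid [0.513 0.158 0.075] rng [0.05  0.041 0.008]
scene deck ((536.6240234375, -36.80647277832031), (251.87799072265625, 198.3108367919922), 81.70072937011719)
```

Deck fit: centre (0.532,-0.038), 251x191 mm, y axis at 81.5°. That predicts the filler at (0.542,0.026), and the bar was measured at (0.543,0.027). The predicted latch is (0.533,-0.035) against (0.536,-0.035) measured, so the two agree. I'll go above the latch and take a wrist picture.

```bash
cat >> h.py <<'E'
from scipy.spatial.transform import Rotation as R
phi=np.deg2rad(-8.4)
ex=np.array([np.cos(phi),np.sin(phi),0]); ey=np.array([-np.sin(phi),np.cos(phi),0]); ez=np.array([0,0,1.])
def quat(s=1,a=0):
    y=s*(np.cos(a)*ex+np.sin(a)*ey); x=-ez
    return R.from_matrix(np.c_[x,y,np.cross(x,y)]).as_quat(scalar_first=True)
def st(): print("t",round(robot.read_time(),2),"p",np.round(robot.read_position(),4),"F",np.round(robot.read_force(),1),"M",np.round(robot.read_moment(),2),"w",round(robot.read_width(),4),"q6",round(robot.read_joints()[5],3))
E
python3 - <<'E'
from h import *
L=np.array([.5335,-.035,0])
for s in (1,-1): print(s,robot.ik(L+[0,0,.34],quat(s)))
s=min((1,-1),key=lambda s:abs(robot.ik(L+[0,0,.34],quat(s))[5])); print(s)
p=np.array(robot.read_position()); p[2]=.36; robot.movel(p,rate=.3)
robot.move_pose(L+[0,0,.36],quat(s)); robot.gripper_to(.05,25); st()
c=cam("wrist"); save(c,"w1"); P=cloud(c)
H,S,V=cv2.split(cv2.cvtColor(c["color"],cv2.COLOR_RGB2HSV))
zz=P[...,2]; ok=c["range_z"]>0
for nm,m,z in (("yel",(abs(H.astype(int)-27)<6)&(S>150)&ok&(abs(zz-.248)<.004),.248),("red",((H<5)|(H>175))&(S>150)&ok&(abs(zz-.251)<.004),.251)):
    uv=np.argwhere(m)[:,::-1]
    if len(uv)<20: print(nm,len(uv)); continue
    W=onplane(c,uv,z)[:,:2]; print(nm,len(uv),uv.mean(0),cv2.minAreaRect((W*1000).astype(np.float32)))
E
```

```text
1 [-2.91694439e-01 -2.36750268e-05  1.44753510e+00 -4.44089210e-16
  1.69408123e+00 -1.45086782e-01]
-1 NoneTraceback (most recent call last):
  File "<stdin>", line 4, in <module>
  File "<stdin>", line 4, in <lambda>
TypeError: 'NoneType' object is not subscriptable
```

```bash
cat > look.py <<'E'
from h import *
def look(name):
    c=cam("wrist"); save(c,name); P=cloud(c)
    H,S,V=cv2.split(cv2.cvtColor(c["color"],cv2.COLOR_RGB2HSV))
    zz=P[...,2]; ok=c["range_z"]>0
    for nm,m,z in (("yel",(abs(H.astype(int)-27)<6)&(S>150)&ok&(abs(zz-.248)<.004),.248),("red",((H<5)|(H>175))&(S>150)&ok&(abs(zz-.251)<.004),.251)):
        uv=np.argwhere(m)[:,::-1]
        if len(uv)<20: print(nm,len(uv)); continue
        W=onplane(c,uv,z)[:,:2]; print(nm,len(uv),uv.mean(0),cv2.minAreaRect((W*1000).astype(np.float32)))
E
python3 - <<'E'
from look import *
L=np.array([.5335,-.035,0]); s=1
p=np.array(robot.read_position()); p[2]=.36; robot.movel(p,rate=.3)
robot.move_pose(L+[0,0,.36],quat(s)); robot.gripper_to(.05,25); st()
look("w1")
E
```

```text
t 3.81 p [ 0.5335 -0.035   0.36  ] F [ 0.3  0.1 -0.8] M [-0.05 -0.02  0.01] w 0.05 q6 -0.145
yel 0
red 205 [249.52195122 180.95609756] ((534.0919189453125, -33.9140510559082), (23.958587646484375, 10.635795593261719), 81.59281921386719)
```

View pics/w1.png

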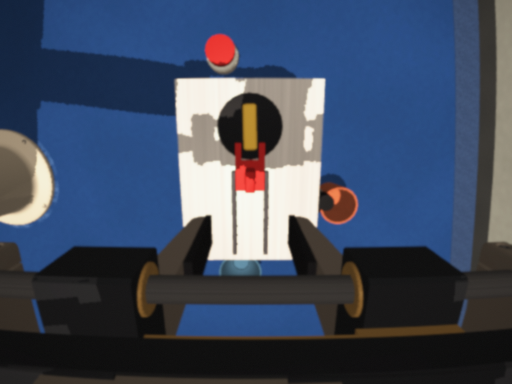

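The wrist view shows the fin at (250,181), the bar at (250,127) in shade, and the fork around its end. The fin measures (0.534,-0.034) at 81.6°, which agrees with the earlier values. Now I'll grip it and draw it back.

```bash
python3 - <<'E'
from look import *
L=np.array([.534,-.034,0])
robot.movel(L+[0,0,.26],rate=.2)
print(robot.movel(L+[0,0,.224],rate=.06,guard=8)); st()
robot.gripper_to(.0,25); robot.wait(.1); st()
p0=np.array(robot.read_position())
print(robot.movel(p0-.056*ey,rate=.035,guard=16)); st()
p=np.array(robot.read_position()); print("travel",(p-p0)@ey)
robot.wait(.2); st()
E
```

```text
False
t 5.26 p [ 0.5341 -0.034   0.2241] F [-0.5  0.4  0. ] M [-0.06 -0.07 -0.05] w 0.0499 q6 -0.143
t 6.18 p [ 0.534 -0.034  0.224] F [-0.3  0.8  0.1] M [-0.04 -0.09 -0.02] w 0.0007 q6 -0.143
False
t 7.93 p [ 0.5259 -0.0892  0.224 ] F [-1.2  0.2  0.2] M [-0.02 -0.08 -0.02] w 0.0008 q6 -0.248
travel -0.05583159570705778
t 8.13 p [ 0.5258 -0.0893  0.224 ] F [ 0.6  0.3 -0.8] M [-0.08 -0.07  0.03] w 0.0005 q6 -0.248
```

The fingers shut on nothing (width 0.7 mm), so I'll back off and look.

```bash
python3 - <<'E'
from look import *
p=np.array(robot.read_position())
robot.gripper_to(.05,25)
robot.movel(p+[0,0,.136],rate=.3)
look("w2"); st()
c=cam("wrist"); P=cloud(c); H,S,V=cv2.split(cv2.cvtColor(c["color"],cv2.COLOR_RGB2HSV))
m=((H<5)|(H>175))&(S>150)&(P[...,2]>.15)
q=P[m]; d=(q-[.5431,.0273,.2]); 
for z in np.arange(.2,.26,.008):
    k=(q[:,2]>=z)&(q[:,2]<z+.008)
    if k.sum(): print(z.round(3),k.sum(),"x",np.percentile(d[k]@ex,[2,98]).round(4),"y",np.percentile(d[k]@ey,[2,98]).round(4))
a=cv2.imread("pics/w2.png")[60:300,130:380]; cv2.imwrite("pics/w2c.png",cv2.resize(a,None,fx=2.4,fy=2.4))
E
```

```text
yel 109 [247.55045872  64.47706422] ((543.6004638671875, 34.53742218017578), (35.33876037597656, 11.8951416015625), 81.34697723388672)
red 248 [249.00403226 134.04032258] ((533.9415893554688, -34.63241195678711), (24.47016716003418, 11.373788833618164), 81.58796691894531)
t 9.63 p [ 0.5254 -0.0892  0.3586] F [-0.7  0.4 -0.5] M [-0.04 -0.12  0.01] w 0.05 q6 -0.248
0.2 3 x [-0.0073 -0.0048] y [-0.0416 -0.0415]
0.208 78 x [-0.0197  0.0202] y [-0.0417 -0.0186]
0.216 932 x [-0.0184  0.0185] y [-0.0795 -0.0213]
0.24 2 x [0.0059 0.006 ] y [-0.0689 -0.0603]
0.248 255 x [-0.0054  0.0059] y [-0.0756 -0.0502]
```

View pics/w2c.png

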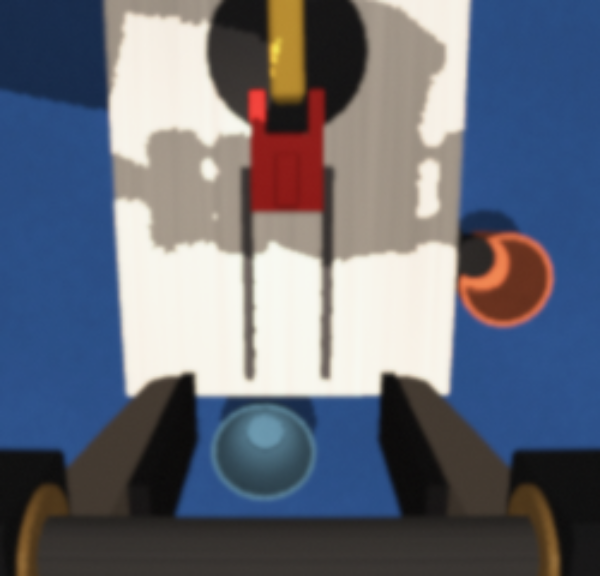

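The slide has not moved. Its measured place is unchanged, with the fin at crop (287,178), so the offset must be in where the fingertips really are. I'll check the fingertips' place in the wrist depth image and in the scene camera.

```bash
python3 - <<'E'
from look import *
c=robot.read_camera("wrist"); T=np.array(c["T_tool_cam"]); print(T.round(3).tolist())
p=np.array(robot.read_position()); Rm=R.from_quat(np.array(robot.read_tool_rot()),scalar_first=True).as_matrix()
print(p,Rm.round(3).tolist(),np.round(robot.read_joints(),3).tolist())
c["pose"]=T; Q=cloud(c); ok=(c["range_z"]>0)&(c["range_z"]<.3)
q=Q[ok]; print("depth min",c["range_z"][ok].min())
for lo in np.arange(-.12,.03,.01):
    k=(q[:,0]>=lo)&(q[:,0]<lo+.01)
    if k.sum(): print(round(lo,3),k.sum(),"y",np.percentile(q[k,1],[1,50,99]).round(3),"z",np.percentile(q[k,2],[1,99]).round(3))
s=cam("scene"); save(s,"s2")
P=cloud(s); m=(s["range_z"]>0)&(np.abs(P[...,0]-p[0])<.12)&(np.abs(P[...,1]-p[1])<.12)&(P[...,2]>.28)&(P[...,2]<.46)
w=P[m]-p
for lo in np.arange(-.06,.1,.01):
    k=(w[:,2]>=lo)&(w[:,2]<lo+.01)
    if k.sum(): print("scene dz",round(lo,3),k.sum(),"x",np.percentile(w[k]@ex,[1,50,99]).round(3),"y",np.percentile(w[k]@ey,[1,99]).round(3))
a=cv2.imread("pics/s2.png")[20:220,130:380]; cv2.imwrite("pics/s2c.png",cv2.resize(a,None,fx=2.4,fy=2.4))
E
```

```text
[[-0.001, 0.243, -0.97, -0.208], [1.0, 0.0, -0.0, 0.0], [0.0, -0.97, -0.243, -0.068], [0.0, 0.0, 0.0, 1.0]]
[ 0.52502978 -0.08901761  0.35778218] [[-0.004, 0.989, -0.146], [0.001, -0.146, -0.989], [-1.0, -0.004, -0.001]] [-0.395, 0.0, 1.413, -0.0, 1.732, -0.248]
depth min 0.050000068
-0.12 514 y [-0.035 -0.028  0.036] z [-0.012  0.011]
-0.11 938 y [-0.038 -0.024  0.039] z [-0.012  0.011]
-0.1 865 y [-0.041  0.025  0.041] z [-0.011  0.   ]
-0.09 771 y [-0.04   0.025  0.04 ] z [-0.011  0.006]
-0.08 656 y [-0.038  0.025  0.04 ] z [-0.01  0.01]
-0.07 517 y [-0.038  0.025  0.039] z [-0.01  0.01]
-0.06 425 y [-0.037  0.025  0.038] z [-0.01  0.01]
-0.05 332 y [-0.036 -0.025  0.037] z [-0.01  0.01]
-0.04 53 y [-0.032  0.025  0.033] z [-0.01   0.001]
scene dz 0.03 14 x [-0.032 -0.025  0.034] y [-0.006  0.009]
scene dz 0.04 79 x [-0.035  0.027  0.039] y [-0.007  0.01 ]
scene dz 0.05 103 x [-0.037  0.029  0.04 ] y [-0.008  0.011]
scene dz 0.06 106 x [-0.038  0.035  0.041] y [-0.008  0.011]
scene dz 0.07 108 x [-0.039  0.03   0.043] y [-0.009  0.011]
scene dz 0.08 104 x [-0.039  0.038  0.043] y [-0.01   0.011]
scene dz 0.09 65 x [-0.035  0.042  0.045] y [-0.01   0.012]
```

View pics/s2c.png

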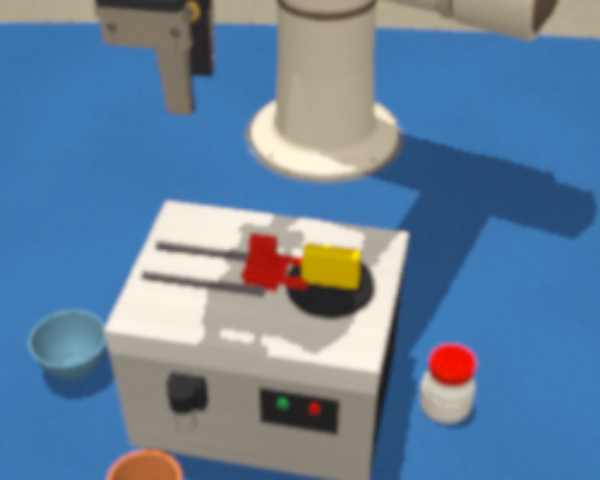

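Both cameras put the fingertips about 38 mm behind the reported TCP, so the fingers closed above the fin. The reported z also drifts (0.360 → 0.3578). I'll check that drift before using a correction.

```bash
cat >> look.py <<'E'
def tip():
    c=robot.read_camera("wrist"); c["pose"]=np.array(c["T_tool_cam"]); Q=cloud(c)
    k=(c["range_z"]>0)&(abs(Q[...,2])<.012)&(abs(Q[...,1])<.06)&(Q[...,0]>-.11)&(Q[...,0]<.01)
    return np.percentile(Q[k][:,0],[99.5,100]).round(4), np.median(np.abs(Q[k][:,1])).round(4)
E
python3 - <<'E'
from look import *
for i in range(3):
    print(np.round(robot.read_joints(),4).tolist(),np.round(robot.read_qd(),4).tolist(),np.round(robot.read_effort(),2).tolist()); st(); robot.wait(.3)
p=np.array(robot.read_position())
print(np.round(robot.ik([p[0],p[1],.36],quat()),4))
print(tip()); robot.movel([.534,-.034,.36],quat(),rate=.2); st()
print(tip()); robot.wait(.3);st(); 
robot.gripper_to(.005); print(tip()); st()
robot.gripper_to(.05); st()
look("w3")
E
```

```text
[-0.395, 0.0002, 1.4129, -0.0, 1.7322, -0.2484] [0.0003, -0.0031, -0.0076, -0.0006, 0.0011, -0.0018] [0.02, -33.75, -33.69, 0.07, 0.04, -0.0]
t 9.78 p [ 0.5251 -0.089   0.3579] F [-0.3  0.6 -0.2] M [-0.04 -0.03 -0.01] w 0.05 q6 -0.248
[-0.395, -0.0006, 1.4104, 0.0, 1.7324, -0.2484] [-0.0002, -0.0006, -0.0043, 0.0004, 0.0012, 0.0006] [-0.01, -33.29, -33.32, 0.07, 0.04, -0.0]
t 10.08 p [ 0.5257 -0.0893  0.3597] F [-0.3  0.3 -0.2] M [-0.03 -0.04  0.02] w 0.0496 q6 -0.248
[-0.395, -0.0009, 1.4099, -0.0, 1.7324, -0.2484] [-0.0009, 0.001, 0.0008, 0.0006, -0.0006, -0.0039] [0.0, -33.38, -33.41, 0.07, 0.03, -0.0]
t 10.38 p [ 0.5259 -0.0893  0.36  ] F [-0.   0.1 -0.2] M [-0.02 -0.15 -0.03] w 0.0501 q6 -0.248
[-3.9500e-01 -8.0000e-04  1.4099e+00 -0.0000e+00  1.7325e+00 -2.4840e-01]
(array([-0.039 , -0.0378]), np.float64(0.0291))
t 11.17 p [ 0.534 -0.034  0.36 ] F [-1.5 -0.2 -0. ] M [-0.03  0.   -0.02] w 0.0499 q6 -0.144
(array([-0.0391, -0.0368]), np.float64(0.0291))
t 11.52 p [ 0.534  -0.0347  0.3599] F [ 0.1  0.5 -1.4] M [-0.04 -0.09  0.01] w 0.0497 q6 -0.143
(array([-0.0386, -0.0371]), np.float64(0.0071))
t 12.36 p [ 0.534 -0.034  0.36 ] F [-0.2  0.2  0.2] M [-0.06 -0.13  0.04] w 0.0051 q6 -0.143
t 13.15 p [ 0.534 -0.034  0.36 ] F [0.  0.5 0.2] M [-0.01 -0.12 -0.02] w 0.0499 q6 -0.143
yel 0
red 206 [249.41262136 181.82038835] ((533.8896484375, -34.04094696044922), (24.033178329467773, 11.65798568725586), 81.80921173095703)
```

The tips sit a constant 38 mm short of the reported TCP, seen in both cameras and by the missed fin; the drift was only settling. I'll correct z by 38 mm and redo the grasp under a guard.

```bash
echo 'OFF=.038' >> h.py; python3 - <<'E'
from look import *
L=np.array([.534,-.034,0])
robot.movel(L+[0,0,.26-OFF],rate=.25)
print(robot.movel(L+[0,0,.225-OFF],rate=.06,guard=6)); st()
robot.gripper_to(.0,30); st()
w=robot.read_width()
if w>.008:
    p0=np.array(robot.read_position())
    print(robot.movel(p0-.056*ey,rate=.035,guard=16)); st()
    p=np.array(robot.read_position()); print("travel",(p-p0)@ey)
    robot.wait(.15); st()
E
```

```text
False
t 14.63 p [ 0.5341 -0.034   0.1871] F [-0.3 -0.4  0.6] M [-0.08 -0.08 -0.01] w 0.0498 q6 -0.143
t 15.29 p [ 0.5336 -0.0339  0.1871] F [-2.3 -1.   1.9] M [0.03 0.35 0.09] w 0.012 q6 -0.143
True
t 16.62 p [ 0.5267 -0.0817  0.187 ] F [0.7 2.1 5. ] M [-0.02 -0.12  0.12] w 0.0119 q6 -0.241
travel -0.04824890548205764
t 16.77 p [ 0.5267 -0.0817  0.187 ] F [1.9 0.3 4. ] M [-0.35 -0.45  0.04] w 0.0118 q6 -0.24
```

```bash
python3 - <<'E'
from look import *
L=np.array([.534,-.034,0])
p0=np.array(robot.read_position())
print(robot.movel(p0-.007*ey,rate=.015,guard=22)); st()
p=np.array(robot.read_position()); print("total",(p[:2]-L[:2])@ey[:2])
robot.wait(.15); st()
robot.gripper_to(.04,30)
robot.movel(p+[0,0,.10],rate=.3)
F=np.array([.543,.0275,0]); robot.movel(F+[0,0,.34-OFF]-.08*ey,quat(),rate=.3); robot.wait(.2); look("w4"); st()
print(robot.ik(F+[0,0,.217-OFF],quat()))
E
```

```text
True
t 17.26 p [ 0.5266 -0.0813  0.1869] F [-0.1  2.4  3.5] M [ 0.07 -0.14  0.06] w 0.0121 q6 -0.253
total -0.047830000318005765
t 17.41 p [ 0.5266 -0.0813  0.187 ] F [-1.2  1.7  4.4] M [ 0.04 -0.08  0.01] w 0.0115 q6 -0.253
yel 0
red 283 [250.29328622 223.54770318] ((527.0511474609375, -81.8593521118164), (25.385828018188477, 11.836084365844727), 81.8929214477539)
t 18.98 p [ 0.5307 -0.0521  0.3008] F [ 0.2  0.5 -0.6] M [-0.02 -0.09 -0.02] w 0.0396 q6 -0.177
[-1.71754103e-01  7.56595201e-02  1.68218663e+00 -4.44089210e-16
  1.38374650e+00 -2.51464461e-02]
```

View pics/w4.png

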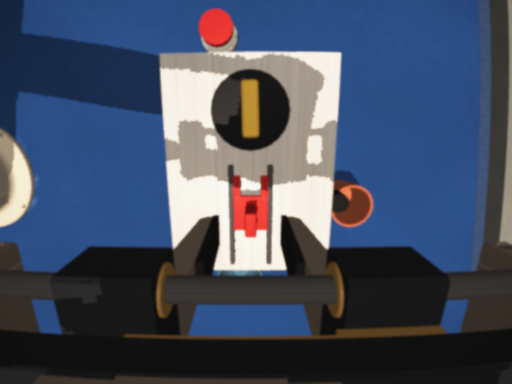

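The slide is now clear of the bar, at (250,215), with a measured travel of about 48.4 mm. The arm bounced back when the guard tripped at the stop, so I'll pull once more without a guard to 52.5 mm and release there.

```bash
python3 - <<'E'
from look import *
L=np.array([.534,-.034,0]); S=np.array([.527,-.0819,0])
robot.movel(S+[0,0,.26-OFF],rate=.3)
robot.movel(S+[0,0,.225-OFF],rate=.1,guard=8)
robot.gripper_to(.0,30); st()
robot.movel(L-.0535*ey+[0,0,.225-OFF],rate=.02); st()
p=np.array(robot.read_position()); print("total",(p[:2]-L[:2])@ey[:2])
robot.gripper_to(.04,30); p=np.array(robot.read_position());
robot.movel([p[0],p[1],.29-OFF],rate=.3)
F=np.array([.543,.0275,0]); robot.movel(F+[0,0,.31-OFF]-.08*ey,quat(),rate=.3); look("w5"); st()
E
```

```text
t 20.45 p [ 0.5267 -0.0819  0.1874] F [-3.1 -0.2  3.3] M [0.05 0.48 0.13] w 0.0114 q6 -0.234
t 20.86 p [ 0.5267 -0.0819  0.1872] F [ 0.1 15.7  4.9] M [ 2.58 -0.    0.07] w 0.0117 q6 -0.244
total -0.04841243454766889
yel 0
red 350 [249.54       236.47142857] ((527.089599609375, -81.86353302001953), (25.031511306762695, 11.642692565917969), 81.7110824584961)
t 22.14 p [ 0.5308 -0.0514  0.2707] F [ 1.  -0.4  0. ] M [ 0.04 -0.11 -0.01] w 0.0402 q6 -0.177
```

The stop holds at 15.7 N at the same place, so the slide is at the end of its track. Now I'll grip the cap and try the counter-clockwise turn in small steps.

```bash
cat > turn.py <<'E'
from look import *
F=np.array([.543,.0275,0])
def turn(degs,lim=.45):
    q0=np.array(robot.read_joints()); q=None
    for d in degs:
        p=F+[0,0,.217-OFF]
        q=robot.ik(p,quat(1,np.deg2rad(d)))
        robot.goto_joints(q); M=robot.read_moment(); w=robot.read_width()
        print(d,"t",round(robot.read_time(),2),"Mz",round(M[2],2),"F",np.round(robot.read_force(),1),"w",round(w,4),"q6",round(robot.read_joints()[5],3))
        if abs(M[2])>lim: return False
    return True
E
python3 - <<'E'
from turn import *
print(robot.ik(F+[0,0,.179],quat(1,1.2)),robot.ik(F+[0,0,.179],quat(1,-1.2)))
robot.movel(F+[0,0,.275-OFF],quat(),rate=.25)
print(robot.movel(F+[0,0,.217-OFF],rate=.08,guard=8)); st()
robot.gripper_to(0,40); st()
if robot.read_width()>.012: print(turn([4,8,12,16]))
E
```

```text
[-1.71754103e-01  7.56595201e-02  1.68218663e+00 -4.44089210e-16
  1.38374650e+00 -1.22514645e+00] [-0.1717541   0.07565952  1.68218663  0.          1.3837465   1.17485355]
False
t 23.52 p [0.5434 0.0275 0.1795] F [ 0.7  0.1 -0. ] M [-0.02 -0.06 -0.07] w 0.0401 q6 -0.025
t 24.0 p [0.5432 0.0275 0.1793] F [0.  0.4 1.6] M [0.   0.04 0.03] w 0.0154 q6 -0.025
4 t 24.25 Mz 0.07 F [-0.  -0.4  3.7] w 0.0157 q6 -0.093
8 t 24.5 Mz -0.73 F [-0.7  0.1  3.9] w 0.016 q6 -0.161
False
```

Counter-clockwise resists at 8° (-0.73 Nm). Now clockwise.

```bash
python3 - <<'E'
from turn import *
if turn([0,-8,-16,-24]): print(turn([-36,-48,-56,-62]))
st()
E
```

```text
0 t 24.76 Mz -0.06 F [0.6 0.1 3.7] w 0.0158 q6 -0.027
-8 t 25.02 Mz -0.09 F [ 0.4 -0.5  4.7] w 0.0159 q6 0.11
-16 t 25.27 Mz -0.1 F [-0.6  0.1  5.4] w 0.0157 q6 0.248
-24 t 25.53 Mz -0.1 F [ 0.6 -0.3  5.4] w 0.0159 q6 0.387
-36 t 25.85 Mz -0.14 F [-0.1 -1.3  5.2] w 0.0159 q6 0.596
-48 t 26.17 Mz -0.11 F [-0.3 -1.1  4.4] w 0.0157 q6 0.806
-56 t 26.43 Mz -0.14 F [ 0.1 -0.7  4.6] w 0.0159 q6 0.946
-62 t 26.68 Mz -0.07 F [-0.8  0.1  4.7] w 0.016 q6 1.05
True
t 26.68 p [0.5433 0.0274 0.1794] F [-0.8  0.1  4.7] M [ 0.08  0.14 -0.07] w 0.016 q6 1.05
```

It turns freely clockwise to 62° with the bar following (width 16 mm), so this is a left-hand thread. Next I'll lift under a guard.

```bash
python3 - <<'E'
from turn import *
p=np.array(robot.read_position())
g=robot.movel(p+[0,0,.010],rate=.03,guard=8); print(g); st()
if not g:
    print(robot.movel(p+[0,0,.120],rate=.12,guard=12)); robot.wait(.4); st()
    s=cam("scene"); save(s,"s6"); c=cam("wrist"); save(c,"w6")
    P=cloud(s); H,S,V=cv2.split(cv2.cvtColor(s["color"],cv2.COLOR_RGB2HSV))
    m=(abs(H.astype(int)-27)<6)&(S>150)&(V>60)&(s["range_z"]>0)
    print("yellow",m.sum(),np.percentile(P[m],[5,50,95],axis=0).round(3))
    a=s["color"][20:260,130:340,::-1]; b=c["color"][:,:,::-1]
    cv2.imwrite("pics/f.png",np.hstack([cv2.resize(a,(336,384)),b[:,:460]]))
E
```

```text
False
t 27.17 p [0.5431 0.0275 0.1891] F [-0.2 -0.3 -0.9] M [ 0.03 -0.04 -0.01] w 0.0161 q6 1.056
False
t 28.63 p [0.5432 0.0275 0.2991] F [ 0.2 -0.1 -1.8] M [0.02 0.03 0.  ] w 0.0155 q6 1.057
yellow 274 [[0.534 0.023 0.331]
 [0.564 0.031 0.359]
 [0.569 0.042 0.369]]
```

View pics/f.png

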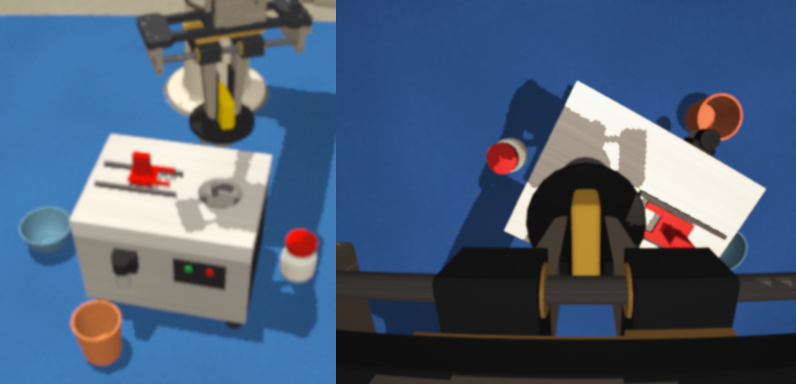

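The cap hangs upright in the gripper over the open filler. The skirt is about 120 mm up and the plug about 95 mm clear of the deck. The slide is back, and the cup, jar and bowl look undisturbed. Handing in.

```bash
python3 - <<'E'
from h import *
st(); robot.close_job()
E
```

```text
t 28.73 p [0.5432 0.0274 0.2993] F [-0.3  0.1 -1.9] M [ 0.01  0.04 -0.01] w 0.0158 q6 1.057
the job is handed in; nothing more can be done
```

The dispenser is open for refilling, and I handed the job in at 28.7 s with the cap still held upright over the filler. The handover gives no verdict.

- **Lock slide:** I drew it back until it would not move further; it held against about 16 N. The measured travel was about 48.4 mm by arm position and about 48 mm by camera, against the nominal 50 mm. The rails drawn on the deck run on past the slide, so I take this as the end of the track because of the hard stop. I could not confirm the last 1.6 mm.
- **Cap:** It stopped at about 8° counter-clockwise (0.73 Nm) and turned freely clockwise to 62°, so this one has a left-hand thread. It then lifted out without resistance.
- **Final state:** The arm lifted the cap about 120 mm, which leaves its plug about 95 mm above the deck. The fingers are 15.8 mm apart on the 16 mm bar. In the last pictures the filler is open, and the cup, jam jar and sugar bowl look undisturbed; I did not re-measure their positions.
- **Failed first try:** The real fingertips sit about 38 mm short of the reported tool point. My first grasp of the slide therefore closed on air above the fin, without touching anything. Both cameras showed the same offset, and I corrected for it from then on.

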